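Set the drag pointer of a sprung tension gauge

TASK

Ready the sloping spring gauge and take a reading with it: first push the loose drag pointer all the way back up its track until it rests against the cross-arm of the pull tab. Then pull the sprung tab down the slope until the drag pointer it carries stands level with the tip of the index block, not beyond it, hold it there for a second, and ease the tab fully home without letting it snap back, so that the drag pointer is left standing at the index to within half a scale division (5 mm). Do not shift the index block, and leave the jars and the flask beside the gauge alone.

Things in the scene. Friction and masses are not known exactly. Their poses are not given: they have to be found in the camera images.
- gauge: The gauge, fixed to the worktop: an aluminium deck 335 x 225 x 14 mm sloping 30 degrees, rising away from the robot at yaw 0, on a dark base plate with grey posts. The body frame is upright (yaw turns the whole gauge); origin on the worktop, 100 mm straight below point deck.
- deck (a point): Origin of the deck coordinates u, v, n used in all entries (mm), on the deck's top face: u points up the slope = gauge direction (cos30, 0, sin30); v = gauge y (left); n = the deck's normal (-sin30, 0, cos30). (The point's own axes are upright like the gauge's.) The deck's top is n = 0, u = -155 to 180, v = -107 to 118.
- housing (a point): Top centre of the front face of the grey spring housing: a box at u = 55 to 175, v = -35 to 35, n = 0 to 70. It leaves no room for a vertical gripper above the tab at home: come along -n, tilted 30 degrees. A guide rail 4 mm high lies on the deck under the tab's path.
- pull (a joint): How far the sprung tab is pulled out, m: 0 = fully home (tab centre at u = 0), grows as it slides down the slope (along -u), stop at 0.115. The spring draws it home with about 4 N at 0, plus 120 N/m (14 N at 0.085), damping 15 N s/m; let go far out it snaps back.
- tab (a point): Grip point of the black pull tab, mid-plane, v = 0, n = 38, u = 0 - pull. The tab is a flat plate square to the deck: 12 mm thick (along u), 50 mm wide (along v), n = 4 to 58. 49 mm is free between it and the housing at home. Grip it across its 12 mm, fingers closing along u. The 10 mm rod behind it at n = 22 is for looks and does not block fingers.
- push_point (a point): Point moving with the tab, u = -18 - pull, v = 60, n = 9: where the drag pointer's middle stands while the cross-arm touches it. The cross-arm is a steel bar fixed to the tab, u = -6 to 6 at home, reaching to v = 72, n = 5 to 15; it pushes the drag pointer down the slope but does not draw it back.
- rider (a joint): Position of the drag pointer, m: 0 = fully back, against the cross-arm of the tab at home; grows down the slope (-u), stop at 0.115. It stays where it is left (friction about 1.5 N, damping 4 N s/m) and starts somewhere down the track. Touching the cross-arm means rider = pull.
- rider_fin (a point): Centre of the drag pointer's upright fin, n = 35 mm, v = 60 mm, u = -18 mm - rider. The fin is a dark steel plate 10 mm thick (along u), 28 mm wide (along v), top at n = 50 mm; it stands on a foot 24 mm long (along u), 26 mm wide, n = 4 to 14 mm.
- rider_point (a point): Tip level of the drag pointer's small side wedge, which points to +v at the index block: v = 81, n = 10 mm, u = -18 mm - rider; axes as the deck frame (x = u).
- index (a joint): Position of the index block, m, on the same scale as rider and pull: pointer level with index means rider = index. Set somewhere in 0.05 to 0.09 at the start, stiff (9 N), to be left there.
- index_point (a point): Tip of the index block's wedge, which points to -v at the drag pointer: v = 81, n = 10 mm, u = -18 mm - index; axes as the deck frame. The block is dark steel, 18 mm along u, v = 88 to 104 mm, top with its screw at n = 23 mm.
- white_jar: Closed white jar, 68 mm across, 85 mm high, standing loose beside the gauge; origin at the centre of its underside. Leave alone.
- clear_jar: Clear jar with black cap, 68 mm across, 100 mm high, loose beside the gauge; origin at the centre of its underside. Leave alone.
- small_flask: Stoppered conical flask, 64 mm across, 121 mm high, loose beside the gauge; origin at the centre of its underside. Leave alone.

How it is judged:
On the way, in this order (a step that is already met when the one before it is completed fails the run):
1. the drag pointer is pushed fully back (within 5 mm) against the cross-arm, with the tab home (value of joint each of rider, pull below 0.005 m), for 0.2 s.
2. the tab, carrying the drag pointer, is held with the pointer level with the index (within 5 mm) for half a second (x of rider_point in the frame of index_point between -0.005 and 0.005 m and x of push_point in the frame of index_point between -0.006 and 0.006 m and contact force between the fingers and pull above 1 N), for 0.5 s.
At the end, for the whole second after the job is handed in: The drag pointer stands level with the index tip within 5 mm along the slope, the tab is fully home within 4 mm, the index block is within 3 mm of where it stood, and the jars and flask stand upright (x of rider_point in the frame of index_point between -0.005 and 0.005 m and value of joint pull below 0.004 m and distance of index_point from where it was at the start of the episode below 0.003 m and angle between each of white_jar, clear_jar, small_flask's own z axis and vertical below 0.2 rad); the robot touches nothing.
It fails at once if the tab is pulled more than 10 mm past the index (x of push_point in the frame of index_point below -0.01 m).
It fails at once if the tab snaps back (faster than 0.4 m/s) (velocity of joint pull below -0.4 m/s).
It fails at once if the index block is shifted by more than 4 mm (distance of index_point from where it was at the start of the episode above 0.004 m).
It fails at once if a jar or the flask is shifted by more than 20 mm (distance of any of white_jar, clear_jar, small_flask from where it was at the start of the episode above 0.02 m).
It also fails if it takes over 48 s, if anything falls off the work surface, if the arm or the gripper's body presses on something with over 40 N, if the wrist force passes 120 N, or if a joint passes its speed limit or range.

ROBOT

A 6-joint arm with a two-finger parallel gripper is mounted at the origin on a cart in front of the work surface, level with it; the furniture and walls round the work are solid. World frame = base frame: x ahead of the robot, y to its left, z up, the work surface at z = 0. Lengths are in m, angles in rad, forces in N, time in s.
With the tool pointing down it reaches from about 0.25 to 0.775 m from the base axis. Payload 4 kg.
Tool frame: the origin (TCP) lies at the very end of the fingers, on their centre line; the grasp point (between the pads) lies 19 mm behind it; z points along the fingers, y is the direction in which the jaws open and shut (so a half turn about z gives the same grasp; the last joint's range is limited). The gripper opens to 94 mm and grips with 3 to 60 N. Pads are 16 mm wide; open, the fingers measure 119 mm over their backs; the gripper's body (75 mm by 177 mm) begins 78 mm behind the grasp point.
Start: joints at [1.06, 0.087, 1.371, -0, 1.684, -0.103], TCP at [0.218, 0.505, 0.206] pointing down, gripper open.
Joint ranges: [-3.1, 3.1], [-0.76, 2.03], [0.27, 2.55], [-1.08, 4.22], [0.17, 2.65], [-2.57, 2.57]. Speed limits (rad/s): [2.79, 2.79, 3.14, 3.14, 3.14, 3.14].

INTERFACE

Orientations are given as [roll, pitch, yaw] about the fixed x, y, z axes, in that order (R = Rz(yaw) Ry(pitch) Rx(roll)).
In Python, from bench import robot, cams, models gives the robot as it stands.
- The arm moves only by the tool step_arm, never from a script. Its argument "series" is a list of rows, each a list of 5 numbers: the gripper command: -1 is shut, 1 is fully open, values between are in proportion, then the shift along the tool's x, y, z in mm, then the turn about the tool's z in degrees. A call has 1 to 20 rows; each row is the pose to reach, as a shift and turn from the pose commanded when the call began, along the tool's axes at that moment; what a row does not reach only later rows make up. A row lasts 1/8 s, in which the tool goes at most 62.5 mm and 10.7 degrees, less where a joint would pass 70% of its speed; a pose out of reach is approached as far as the arm can. A call with a gripper value outside its range is refused whole. The fingers move at their own pace and stop on an object; the grip force is fixed at half the most. Time passes only in rows, so rows that repeat a pose let the fingers close. It gives the time, the measured TCP pose, the force and the opening at its end, in the units of the state.
- robot.get_obs(): the state, without advancing time (a new reading comes with each control period).
- cams.snapshot(name): name is "side" or "top"; returns a dict with "pixels" (420x560x3 uint8, red, green, blue), "fov_y" (degrees; the focal length in pixels is half the picture's height over the tangent of half this angle, whatever the lens; pixels are square), "cx", "cy" (the principal point, pixels), "k1" (the pictures are not rectified: a ray, as slopes to the right and down, at radius r is drawn at 1 + k1 r^2 times it, then the intrinsics apply), "R" (3x3) and "t" (3): a world point X has camera coordinates R X + t. Camera axes: x right, y down, z forward; pixel columns grow to the right and rows downward; lengths in m; the calibration is good to about 2 mm. A picture is of the moment at which its call begins. There is no depth.
- robot.close_job(): hands the job in, once; it reports no verdict.
Trained networks look in a picture, given as the dict that the camera call returned (one of the last four; its "shot" number tells which), for a name from the list of things; names that differ only in an ending like _2 or _b are one class to them, and where a whole thing is asked for, a point or a joint stands for the part that bears it (a point fixed in the world has none). Each returns a list of dicts, best first, with "p" (0 to 1); they miss things now and then, are a little off and sometimes report something else, mostly with a low value. They report only what shows in the picture. A call takes as long as a camera call.
- models.find_in(picture, label): "position" ([x, y, z] in m, in world coordinates, good to about 4 mm: the middle of the surface that is visible of it).
- models.pinpoint(picture, label): "position" ([x, y, z] in m, in world coordinates, good to about 4 mm: a listed point, or the origin of a listed thing).
The state is a dict: "time": time; "joint_positions": joint angles; "qvel": joint speeds; "joint_torque": joint torques, N m; "tool_pos": TCP position; "ee_rot": TCP orientation; "wrist_force": force on the tool from outside, world axes, zero at the start; "wrist_torque": the same for the moment, N m; "width": finger opening in m.
Only numpy, scipy, OpenCV 4.12 (cv2) and the standard library are available. Lean on these libraries where they do the work, as an engineer would, in place of code of your own. Each camera call takes 0.05 s, during which the arm holds its last target. There are 200 camera calls.

## Working session

There is one attempt and no reset: what is moved stays moved. The work goes in short steps, Python scripts to look and compute and a tool call to move; the robot and the scene stay as the last step left them, time stands still between calls to the robot, and variables do not carry over. Pictures are saved under pics/ and viewed, about 8 in all and at most 12, crops included, and the job is handed in when it is done.

Besides the shell and the picture viewer there is one more tool, called as a command line: name --pt "numbers of a row" for each row, then --argument value for the rest. step_arm: Moves the arm, as the interface text tells. Its arguments: {"type":"object","properties":{"series":{"type":"array","items":{"type":"array","items":{"type":"number"}}}},"required":["series"]}

```bash
mkdir -p pics
cat > h.py <<'E'
import numpy as np, cv2
from bench import robot, cams, models
def snap(n,f=None):
    s=cams.snapshot(n)
    if f: cv2.imwrite('pics/'+f,cv2.cvtColor(s['pixels'],cv2.COLOR_RGB2BGR))
    return s
def proj(s,X):
    c=np.asarray(s['R'])@np.asarray(X)+np.asarray(s['t']); x,y=c[:2]/c[2]
    f=210/np.tan(np.radians(s['fov_y'])/2); k=1+s['k1']*(x*x+y*y)
    return np.array([s['cx']+f*k*x,s['cy']+f*k*y])
E
python3 - <<'E'
from h import *
np.set_printoptions(precision=4,suppress=True)
P={}
for n in('side','top'):
    s=snap(n,n+'1.png')
    for l in('gauge','deck','housing','tab','push_point','rider_fin','rider_point','index_point','white_jar','clear_jar','small_flask'):
        for d in models.pinpoint(s,l)[:2]: print(n,l,round(d['p'],2),np.round(d['position'],4),proj(s,d['position']))
o=robot.get_obs();print(o['time'],o['tool_pos'],o['ee_rot'],o['width'])
E
```

```text
side gauge 0.91 [ 0.5853  0.0085 -0.0037] [296.5989 255.1492]
side deck 0.58 [0.5863 0.0068 0.0993] [296.6529 219.1509]
side housing 0.84 [0.6007 0.0089 0.1914] [300.0614 183.9502]
side housing 0.55 [0.501 0.078 0.071] [254.5554 229.0343]
side tab 0.71 [0.5674 0.0051 0.132 ] [290.9033 209.077 ]
side push_point 0.93 [0.5604 0.0666 0.098 ] [275.2916 215.5178]
side push_point 0.26 [ 0.6641 -0.1935  0.0024] [371.2642 271.3072]
side rider_fin 0.71 [0.491  0.0564 0.0939] [255.436  224.1942]
side rider_point 0.46 [0.497  0.0764 0.0687] [253.6412 230.39  ]
side index_point 0.59 [0.494  0.0785 0.0643] [252.3227 231.9765]
side index_point 0.52 [0.4902 0.056  0.0924] [255.2841 224.8538]
side white_jar 0.65 [ 0.4744  0.2255 -0.0032] [220.05   240.0284]
side clear_jar 0.82 [ 0.6602 -0.1908  0.0039] [369.382  270.8326]
top gauge 0.77 [ 0.5843  0.0062 -0.0005] [277.4005 217.1345]
top deck 0.94 [0.5871 0.0079 0.0996] [277.0744 212.1108]
top housing 0.72 [0.5939 0.0119 0.19  ] [275.6496 205.054 ]
top tab 0.69 [0.5666 0.0014 0.1318] [279.9823 218.9442]
top push_point 0.71 [0.5572 0.0603 0.1015] [256.4219 224.2046]
top rider_fin 0.58 [0.4921 0.0525 0.0915] [259.9867 250.2577]
top rider_point 0.73 [0.4969 0.0699 0.0665] [253.4323 248.8189]
top rider_point 0.35 [0.4946 0.0746 0.0618] [251.6901 249.8073]
top index_point 0.39 [0.4933 0.0783 0.0633] [250.2351 250.3157]
top white_jar 0.8 [ 0.4698  0.2217 -0.0028] [198.4663 260.6177]
top white_jar 0.53 [0.5678 0.0013 0.1296] [280.0013 218.5428]
top clear_jar 0.83 [ 0.6702 -0.1933 -0.0003] [349.5111 184.7819]
top clear_jar 0.46 [0.492  0.0727 0.0633] [252.4163 250.7872]
top small_flask 0.61 [0.5945 0.2028 0.0021] [205.0643 214.4784]
1.2 [0.2181 0.5049 0.2055] [3.1415 0.     2.7338] 0.09382679593539507
```

Run:
```python
import cv2,numpy as np
for n,(x,y,w,h) in dict(side=(190,140,210,150),top=(180,130,190,150)).items():
    i=cv2.imread(f'pics/{n}1.png')[y:y+h,x:x+w]
    cv2.imwrite(f'pics/{n}1c.png',cv2.resize(i,None,fx=3.8,fy=3.8,interpolation=cv2.INTER_CUBIC))
```

```text
(no output)
```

View pics/side1c.png

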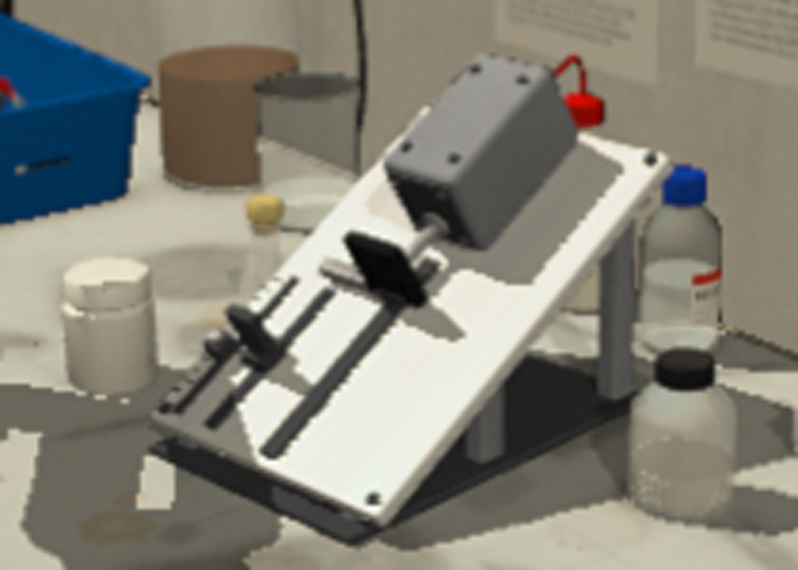

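View pics/top1c.png

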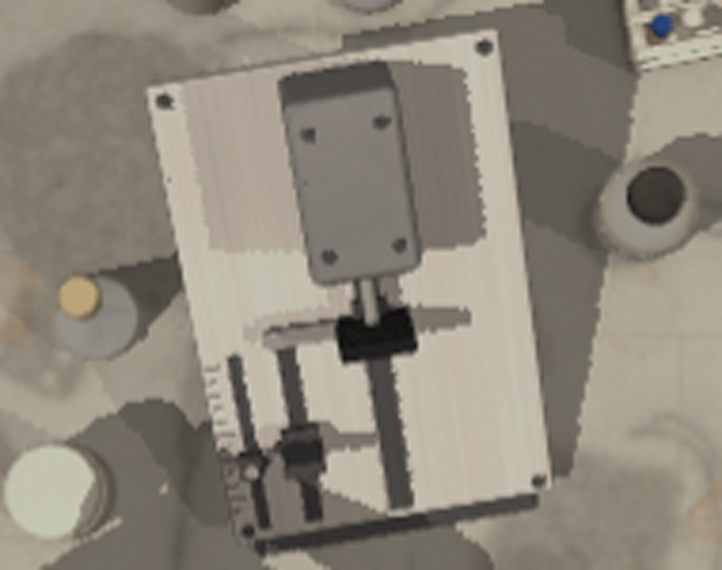

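```bash
cat >> h.py <<'E'
def uvn(p,u,v,n):
    x,y,a=p[:3]; c,s=np.cos(np.pi/6),.5
    X=c*u-s*n; Z=s*u+c*n
    return np.array([x+(np.cos(a)*X-np.sin(a)*v)/1e3,y+(np.sin(a)*X+np.cos(a)*v)/1e3,.1+Z/1e3])
E
python3 - <<'E'
from h import *
from scipy.optimize import least_squares
S={n:snap(n) for n in('side','top')}
off=dict(side=(190,140),top=(180,130))
C=[('top',148,88,180,118,0),('top',495,30,180,-107,0),('top',550,488,-155,-107,0),
('side',155,416,-155,118,0),('side',376,523,-155,-107,0),('side',668,158,180,-107,0),
('top',316,280,55,35,70),('top',422,265,55,-35,70),('side',388,160,55,35,70),('side',455,200,55,-35,70)]
def f(p): return np.concatenate([proj(S[n],uvn(p,u,v,w))-(np.array(off[n])+(np.array([a,b])+.5)/3.8-.5) for n,a,b,u,v,w in C])
r=least_squares(f,[.586,.007,.15]);p=r.x;print(p,np.degrees(p[2]));print(np.round(r.fun.reshape(-1,2),1))
np.save('p.npy',p)
# rider fin top, index screw: 1D fits
for nm,v,w,du,pts in(('fin',60,50,0,[('side',240,310),('top',300,440)]),('index',96,23,0,[('side',215,343),('top',250,467)])):
  for n,a,b in pts:
    t=np.array(off[n])+(np.array([a,b])+.5)/3.8-.5
    us=np.arange(-140,0,.5);e=[np.linalg.norm(proj(S[n],uvn(p,u,v,w))-t) for u in us];k=np.argmin(e);print(nm,n,'q',-18-us[k],'err',e[k])
for l in('rider_fin','index_point','rider_point'):
  for n in S:
    for d in models.pinpoint(S[n],l)[:1]:
      D=np.array(d['position'])-uvn(p,0,0,0);a=p[2]
      X=np.cos(a)*D[0]+np.sin(a)*D[1];Y=-np.sin(a)*D[0]+np.cos(a)*D[1];c=np.cos(np.pi/6)
      print(l,n,np.round(1e3*np.array([c*X+.5*D[2],Y,-.5*X+c*D[2]]),1))
E
```

```text
[0.58698603 0.00749267 0.14667988] 8.404138030108586
[[-0.7 -1.1]
 [ 1.2 -0.8]
 [ 0.7  0.4]
 [-0.9 -0.2]
 [ 0.8 -1.5]
 [ 2.1 -0.8]
 [-0.8  1.9]
 [ 0.7  1. ]
 [-1.8  0.8]
 [ 0.2 -4.2]]
fin side q 63.0 err 1.227788834582308
fin top q 40.5 err 0.21458447814128653
index side q 77.5 err 0.880870338770856
index top q 68.5 err 0.08420922282544066
rider_fin side [-80.7  62.3  38.1]
rider_fin top [-81.1  59.2  37.3]
index_point side [-86.   83.3  12.8]
index_point top [-89.6  80.4   8.3]
rider_point side [-82.2  81.5  13.4]
rider_point top [-85.9  74.5   8.7]
```

step_arm --pt "-1 -20 -16 0 -1.6" --pt "-1 -60 -49 0 -5" --pt "-1 -105 -86 0 -9" --pt "-1 -150 -122 0 -13" --pt "-1 -195 -159 0 -17" --pt "-1 -240 -196 0 -21" --pt "-1 -285 -233 0 -25" --pt "-1 -330 -270 0 -28" --pt "-1 -370 -302 0 -30" --pt "-1 -392 -320 0 -31.8" --pt "-1 -398 -325 10 -31.8" --pt "-1 -398 -325 30 -31.8" --pt "-1 -398 -325 50 -31.8" --pt "-1 -398 -325 50 -31.8"

```text
time: 3.35
tool_pos: [0.4527, 0.0497, 0.1532]
ee_rot: [3.14, -0.005, -2.993]
wrist_force: [0.1, 0.1, 0.5]
width: 0.0003
```

step_arm --pt "-1 0 0 25 0" --pt "-1 0 0 50 0" --pt "-1 0 0 68 0" --pt "-1 0 0 72 0" --pt "-1 0 0 72 0"

```text
time: 3.98
tool_pos: [0.455, 0.0491, 0.0842]
ee_rot: [3.142, 0.001, -2.994]
wrist_force: [0.1, -0.1, 0.2]
width: 0.0006
```

Run:
```python
from h import *
I=[]
for n,(x,y) in dict(side=(210,170),top=(210,195)).items():
    s=snap(n); i=cv2.cvtColor(s['pixels'],cv2.COLOR_RGB2BGR)[y:y+90,x:x+100]
    I.append(cv2.resize(i,None,fx=4,fy=4,interpolation=cv2.INTER_CUBIC))
cv2.imwrite('pics/b.png',np.hstack(I)); print(robot.get_obs()['tool_pos'])
```

```text
[0.45541493 0.04894401 0.08475981]
```

View pics/b.png

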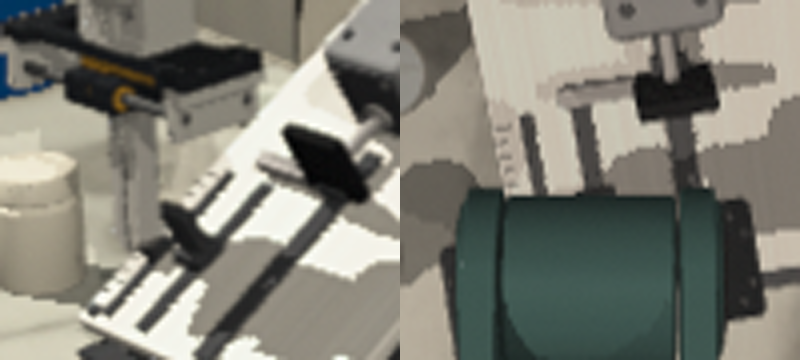

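step_arm --pt "-1 -8 0 0 0" --pt "-1 -14 0 -1 0" --pt "-1 -20 0 -4 0" --pt "-1 -27 0 -8 0" --pt "-1 -34 0 -12 0" --pt "-1 -41 0 -16 0" --pt "-1 -48 0 -20 0" --pt "-1 -54 0 -23 0" --pt "-1 -60 0 -27 0" --pt "-1 -63 0 -29 0" --pt "-1 -65 0 -30 0" --pt "-1 -65 0 -30 0"

```text
time: 5.58
tool_pos: [0.5192, 0.0584, 0.1135]
ee_rot: [3.141, 0.001, -2.994]
wrist_force: [-2.3, 1.0, 1.6]
width: 0.0007
```

```bash
cat >> h.py <<'E'
def loc(X,p):
    D=np.array(X)-uvn(p,0,0,0);a=p[2]
    X=np.cos(a)*D[0]+np.sin(a)*D[1];Y=-np.sin(a)*D[0]+np.cos(a)*D[1];c=np.cos(np.pi/6)
    return 1e3*np.array([X,Y,D[2]]),1e3*np.array([c*X+.5*D[2],Y,-.5*X+c*D[2]])
E
python3 - <<'E'
from h import *
p=np.load('p.npy');o=robot.get_obs();print(o['wrist_force'],loc(o['tool_pos'],p))
for n in('side','top'):
  s=snap(n)
  for l in('rider_fin','index_point','push_point','tab'):
    for d in models.pinpoint(s,l)[:2]: print(n,l,round(d['p'],2),loc(d['position'],p)[1].round(1))
  if n=='side':
    i=cv2.cvtColor(s['pixels'],cv2.COLOR_RGB2BGR)[170:270,210:330]
    cv2.imwrite('pics/c.png',cv2.resize(i,None,fx=6,fy=6,interpolation=cv2.INTER_CUBIC))
E
```

```text
[-2.34423782  1.03819105  1.6341195 ] (array([-59.63680376,  60.22482473,  13.52631334]), array([-44.88383038,  60.22482473,  41.53253285]))
side rider_fin 0.63 [-25.1  61.6  37.4]
side index_point 0.37 [-90.3  82.7  10.4]
side push_point 0.77 [-17.9  56.4   4.3]
side tab 0.79 [ 1.  -1.1 32.9]
side tab 0.61 [ -17.4  191.9 -109.3]
top index_point 0.45 [-91.2  81.6   9.9]
top push_point 0.37 [53.5  1.2 73.4]
top tab 0.35 [-2.1 -1.6 36.2]
```

View pics/c.png

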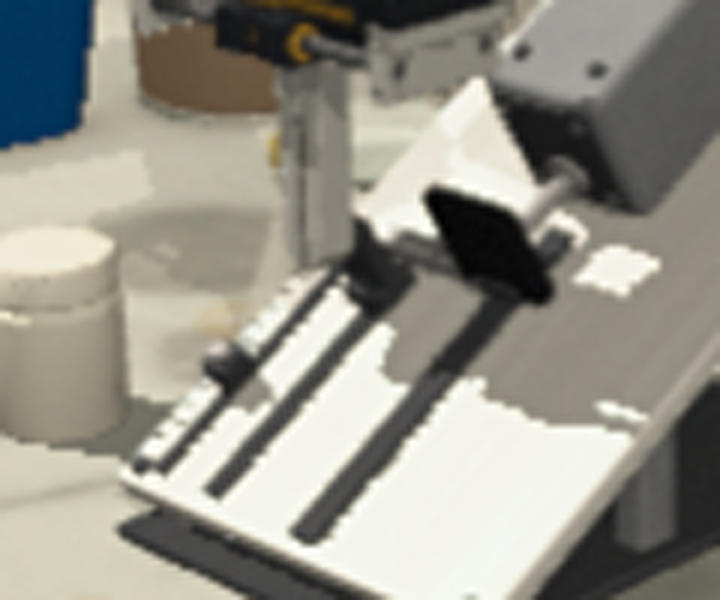

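step_arm --pt "-1 -2 0 -1 0" --pt "-1 -4 0 -2 0" --pt "-1 -5 0 -3 0" --pt "-1 -5 0 -3 0"

```text
time: 6.58
tool_pos: [0.5232, 0.0589, 0.1159]
ee_rot: [3.141, -0.002, -2.994]
wrist_force: [-3.5, 0.1, -0.8]
width: 0.0005
```

step_arm --pt "-1 -1 0 -0.5 0" --pt "-1 -2 0 -1 0" --pt "-1 -2 0 -1 0"

```text
time: 6.95
tool_pos: [0.5233, 0.0589, 0.116]
ee_rot: [3.141, -0.007, -2.994]
wrist_force: [-7.3, 0.1, -2.0]
width: 0.0005
```

step_arm --pt "-1 -1 0 -0.5 0" --pt "-1 -2 0 -1 0" --pt "-1 -2 0 -1 0" --pt "-1 -2 0 -1 0"

```text
time: 7.45
tool_pos: [0.5234, 0.059, 0.116]
ee_rot: [3.141, -0.012, -2.994]
wrist_force: [-10.2, -2.4, -2.6]
width: 0.0003
```

Run:
```python
from h import *
p=np.load('p.npy');o=robot.get_obs();print(o['wrist_force'],loc(o['tool_pos'],p))
s=snap('side')
for l in('rider_fin','index_point','push_point','tab'):
    for d in models.pinpoint(s,l)[:1]: print(l,round(d['p'],2),loc(d['position'],p)[1].round(1))
```

```text
[-10.24266273  -2.44352375  -2.60734301] (array([-55.37403191,  60.22316501,  16.0357305 ]), array([-39.93745309,  60.22316501,  41.57436593]))
rider_fin 0.62 [-19.8  60.7  37.1]
index_point 0.39 [ -16.4  190.9 -105.4]
push_point 0.54 [-17.9  59.1   4. ]
tab 0.81 [ 0.2 -0.8 35.9]
```

step_arm --pt "-1 6 0 0 0" --pt "-1 15 0 0 0" --pt "-1 22 0 -12 0" --pt "-1 22 0 -35 0" --pt "-1 20 0 -58 0" --pt "0.32 8 -15 -65 0" --pt "0.32 -8 -36 -65 0" --pt "0.32 -20 -54 -65 0" --pt "0.32 -27 -61 -65 0" --pt "0.32 -27 -61 -65 0" --pt "0.32 -27 -61 -60 0" --pt "0.32 -27 -61 -60 0"

```text
time: 9.2
tool_pos: [0.5627, 0.0038, 0.1777]
ee_rot: [3.141, -0.001, -2.994]
wrist_force: [-0.9, 0.0, 0.3]
width: 0.0618
```

Run:
```python
from h import *
p=np.load('p.npy');o=robot.get_obs();print(o['wrist_force'],o['width'],loc(o['tool_pos'],p)[0])
I=[]
for n,(x,y) in dict(side=(210,160),top=(210,160)).items():
    s=snap(n); i=cv2.cvtColor(s['pixels'],cv2.COLOR_RGB2BGR)[y:y+110,x:x+110]
    I.append(cv2.resize(i,None,fx=3.6,fy=3.6,interpolation=cv2.INTER_CUBIC))
    for l in('rider_fin','rider_point','index_point','push_point','tab'):
        for d in models.pinpoint(s,l)[:1]: print(n,l,round(d['p'],2),loc(d['position'],p)[1].round(1))
cv2.imwrite('pics/d.png',np.hstack(I))
```

```text
[-0.92373319  0.04933402  0.30756944] 0.0618305329428198 [-24.55037825  -0.13780955  77.74113447]
side rider_fin 0.57 [-20.9  64.   37. ]
side rider_point 0.6 [-18.1  81.2  11. ]
side index_point 0.63 [-85.7  83.5  10.3]
side push_point 0.81 [-16.5  58.2   6.9]
side tab 0.67 [ 2.3 -0.5 33.5]
```

View pics/d.png

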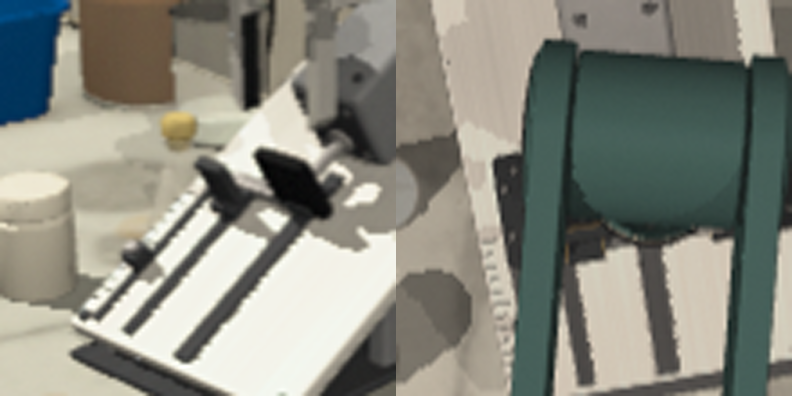

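step_arm --pt "0.32 -1 0 15 0" --pt "0.32 -1 0 30 0" --pt "0.32 -1 0 42 0" --pt "0.32 -1 0 51 0" --pt "0.32 -1 0 56 0" --pt "0.32 -1 0 57 0" --pt "0.32 -1 0 57 0"

```text
time: 10.68
tool_pos: [0.5647, 0.0033, 0.1219]
ee_rot: [-3.141, 0.001, -2.994]
wrist_force: [0.6, -0.7, 0.5]
width: 0.062
```

step_arm --pt "-1 -1 0 0 0" --pt "-1 -1 0 0 0" --pt "-1 -1 0 0 0" --pt "-1 -1 0 0 0" --pt "-1 -1 0 0 0"

```text
time: 11.3
tool_pos: [0.5657, 0.0044, 0.122]
ee_rot: [3.14, 0.001, -2.994]
wrist_force: [0.5, 4.6, 3.2]
width: 0.0496
```

Run:
```python
from h import *
p=np.load('p.npy');o=robot.get_obs();print(o['time'],o['wrist_force'],o['width'],loc(o['tool_pos'],p))
s=snap('side','g.png')
for l in('rider_fin','rider_point','index_point','push_point','tab'):
    for d in models.pinpoint(s,l)[:1]: print(l,round(d['p'],2),loc(d['position'],p)[1].round(1))
```

```text
11.3 [0.54749393 4.57036149 3.16853038] 0.04960829081321011 (array([-21.4702049 ,   0.04701069,  21.99052291]), array([-7.59848141,  0.04701069, 29.77945393]))
rider_fin 0.71 [-21.2  62.1  37.5]
rider_point 0.47 [-19.4  82.3  10.2]
index_point 0.58 [-86.5  80.4  10.8]
push_point 0.48 [-18.2  56.3   2.6]
tab 0.59 [ 1.4 -1.2 34.2]
```

step_arm --pt "-1 2.6 0 1.5 0" --pt "-1 6.1 0 3.5 0" --pt "-1 10.4 0 6 0" --pt "-1 14.7 0 8.5 0" --pt "-1 19.1 0 11 0" --pt "-1 23.4 0 13.5 0" --pt "-1 27.7 0 16 0" --pt "-1 32 0 18.5 0" --pt "-1 36.4 0 21 0" --pt "-1 40.7 0 23.5 0" --pt "-1 43.3 0 25 0" --pt "-1 43.3 0 25 0" --pt "-1 43.3 0 25 0"

```text
time: 13.22
tool_pos: [0.5268, -0.0016, 0.0992]
ee_rot: [3.141, 0.011, -2.994]
wrist_force: [7.7, 6.1, 4.6]
width: 0.0499
```

```bash
cat > look.py <<'E'
from h import *
import sys
p=np.load('p.npy');o=robot.get_obs();print(o['time'],o['wrist_force'],o['width'],'pull~',-7.6-loc(o['tool_pos'],p)[1][0])
I=[]
for n,(x,y) in dict(side=(225,185),top=(225,210)).items():
    s=snap(n,sys.argv[1]+n+'.png'); i=cv2.cvtColor(s['pixels'],cv2.COLOR_RGB2BGR)[y:y+60,x:x+60]
    I.append(cv2.resize(i,None,fx=6.6,fy=6.6,interpolation=cv2.INTER_CUBIC))
    for l in('rider_fin','rider_point','index_point','push_point','tab'):
        for d in models.pinpoint(s,l)[:1]: print(n,l,round(d['p'],2),loc(d['position'],p)[1].round(1))
cv2.imwrite('pics/%s.png'%sys.argv[1],np.hstack(I))
E
python3 look.py e
```

```text
13.225 [7.65335174 6.14082023 4.6469451 ] 0.04989835772267553 pull~ 45.52143063080145
side rider_fin 0.63 [-64.7  58.   37.6]
side rider_point 0.54 [-64.   83.3  11.3]
side index_point 0.53 [-86.5  84.3  10.8]
side push_point 0.71 [-62.   56.6   5.8]
side tab 0.55 [-45.6  -3.   37.4]
top rider_fin 0.26 [  -7.7 -208.  -110.1]
top index_point 0.58 [-92.5  82.3  13.3]
top push_point 0.57 [-48.4  -0.7 -86.3]
```

View pics/e.png

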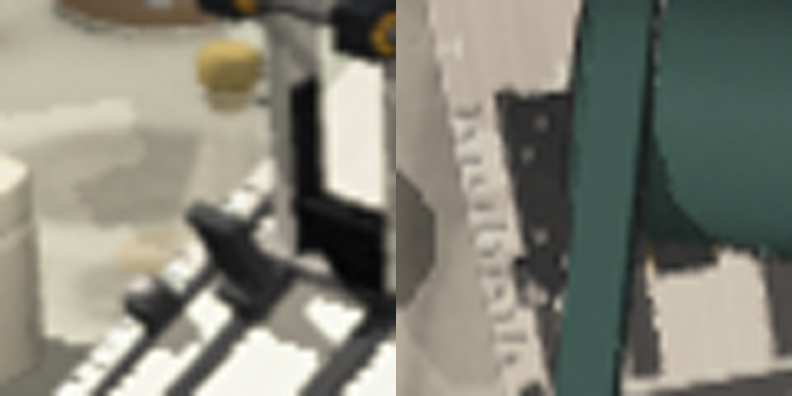

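step_arm --pt "-1 3 0 1.7 0" --pt "-1 6.5 0 3.7 0" --pt "-1 10 0 5.8 0" --pt "-1 13.5 0 7.8 0" --pt "-1 16.5 0 9.5 0" --pt "-1 18.2 0 10.5 0" --pt "-1 18.2 0 10.5 0" --pt "-1 18.2 0 10.5 0"

```text
time: 14.82
tool_pos: [0.5104, -0.0042, 0.0896]
ee_rot: [3.141, 0.015, -2.994]
wrist_force: [8.6, 7.4, 5.8]
width: 0.0498
```

```bash
python3 look.py f
python3 - <<'E'
from h import *
i=cv2.imread('pics/fside.png')[195:250,225:295]
cv2.imwrite('pics/f2.png',cv2.resize(i,None,fx=10,fy=10,interpolation=cv2.INTER_CUBIC))
E
```

```text
14.825 [8.61096406 7.35631675 5.7894972 ] 0.04979958674410222 pull~ 64.65990785179856
side rider_fin 0.69 [-83.7  61.9  37.5]
side rider_point 0.53 [-51.9   2.7 -86.9]
side index_point 0.61 [-86.1  81.1  14.9]
side push_point 0.65 [-85.2  56.4   6.4]
side tab 0.53 [-62.3  -1.2  36. ]
top rider_point 0.21 [-122.5  229.1  -47. ]
top index_point 0.5 [-89.2  81.1  10.5]
top tab 0.19 [-90.1  80.9  10.8]
```

View pics/f2.png

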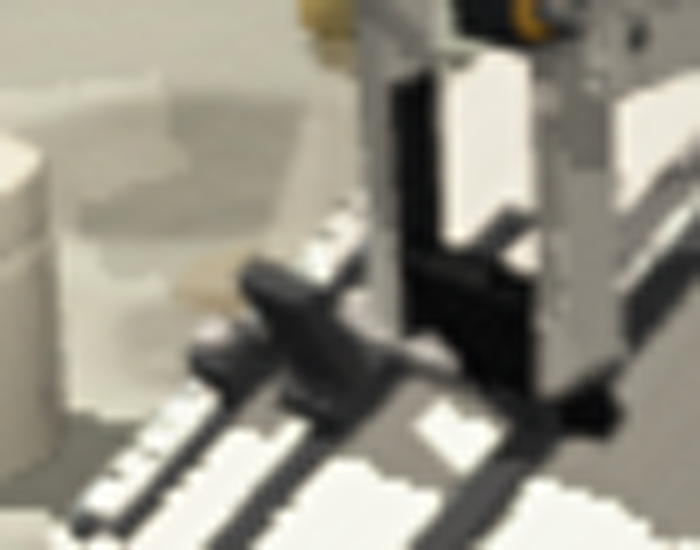

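Run:
```python
from h import *
p=np.load('p.npy')
def hull(s,q,v0,v1,n0,n1,h,K,o):
    P=np.array([proj(s,uvn(p,-18-q+a,b,c)) for a in(-h,h) for b in(v0,v1) for c in(n0,n1)])
    return np.int32(cv2.convexHull(((P-o+.5)*K).astype(np.float32)))
S={n:snap(n) for n in('side','top')}
I=[]
for f,n,o,fin in(('fside','side',(235,200),64.66),('g','side',(235,200),None),('top1','top',(235,225),None)):
    K=14; i=cv2.imread(f'pics/{f}.png')[o[1]:o[1]+40,o[0]:o[0]+(40 if n=='side' else 32)].copy()
    if f=='g': i=cv2.imread('pics/g.png')[205:245,o[0]:o[0]+24].copy(); o=(235,205)
    i=cv2.resize(i,None,fx=K,fy=K,interpolation=cv2.INTER_NEAREST)
    i=cv2.convertScaleAbs(i,alpha=1.3,beta=20)
    if fin: cv2.polylines(i,[hull(S[n],fin,46,74,14,50,5,K,o)],True,(0,200,255),1)
    if f!='fside':
      for q,c in((66,(0,0,255)),(71,(0,255,0)),(76,(255,0,0))): cv2.polylines(i,[hull(S[n],q,88,104,2,19,9,K,o)],True,c,1)
    I.append(i)
m=np.hstack(I);print(m.shape);cv2.imwrite('pics/ov.png',cv2.resize(m,None,fx=800/m.shape[1],fy=800/m.shape[1],interpolation=cv2.INTER_AREA))
```

```text
(560, 1344, 3)
```

View pics/ov.png

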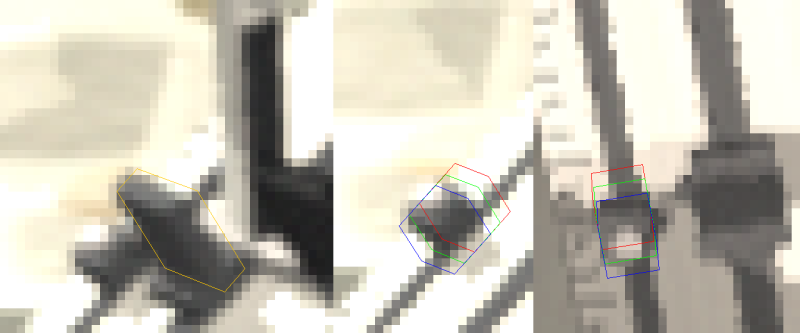

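step_arm --pt "-1 1.8 0 1 0" --pt "-1 3.6 0 2 0" --pt "-1 5.3 0 3.1 0" --pt "-1 5.3 0 3.1 0" --pt "-1 5.3 0 3.1 0"

```text
time: 16.15
tool_pos: [0.5057, -0.0049, 0.0868]
ee_rot: [3.141, 0.016, -2.994]
wrist_force: [9.8, 7.3, 5.8]
width: 0.0499
```

```bash
python3 look.py k
python3 - <<'E'
from h import *
a=cv2.imread('pics/kside.png')[205:245,230:270];b=cv2.imread('pics/ktop.png')[230:270,235:275]
cv2.imwrite('pics/k2.png',cv2.resize(np.hstack([a,b]),None,fx=10,fy=10,interpolation=cv2.INTER_NEAREST))
E
```

```text
16.15 [9.81550524 7.29789338 5.79201933] 0.04985852869631412 pull~ 70.21990978457085
side rider_fin 0.59 [-87.2  61.9  37.5]
side rider_point 0.55 [-88.   82.5  12.5]
side index_point 0.62 [-87.1  80.8  11. ]
side push_point 0.81 [-88.8  56.4   5.6]
top index_point 0.52 [-91.9  81.6  12.9]
```

View pics/k2.png

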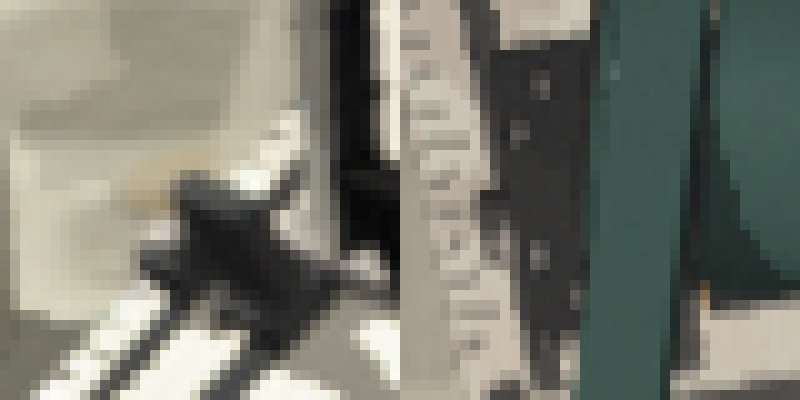

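step_arm --pt "-1 0 0 0 0" --pt "-1 0 0 0 0" --pt "-1 0 0 0 0" --pt "-1 0 0 0 0" --pt "-1 0 0 0 0" --pt "-1 0 0 0 0" --pt "-1 0 0 0 0" --pt "-1 -3 0 -1.7 0" --pt "-1 -7 0 -4 0" --pt "-1 -11 0 -6.4 0" --pt "-1 -15 0 -8.7 0" --pt "-1 -19 0 -11 0" --pt "-1 -23 0 -13.3 0" --pt "-1 -27 0 -15.6 0" --pt "-1 -31 0 -17.9 0" --pt "-1 -35 0 -20.2 0" --pt "-1 -39 0 -22.5 0" --pt "-1 -43 0 -24.8 0" --pt "-1 -47 0 -27.1 0" --pt "-1 -51 0 -29.4 0"

```text
time: 19.25
tool_pos: [0.5518, 0.0022, 0.1139]
ee_rot: [3.14, 0.005, -2.994]
wrist_force: [1.8, 5.4, 5.0]
width: 0.0497
```

step_arm --pt "-1 -4 0 -2.3 0" --pt "-1 -8 0 -4.6 0" --pt "-1 -12 0 -6.9 0" --pt "-1 -14.5 0 -8.4 0" --pt "-1 -16 0 -9.2 0" --pt "-1 -17 0 -9.8 0" --pt "-1 -17 0 -9.8 0" --pt "-1 -17 0 -9.8 0"

```text
time: 20.25
tool_pos: [0.5657, 0.0044, 0.122]
ee_rot: [3.14, -0.002, -2.994]
wrist_force: [-3.1, 4.6, 2.7]
width: 0.0496
```

```bash
python3 look.py m
python3 - <<'E'
from h import *
a=cv2.imread('pics/mside.png')[180:245,230:310];b=cv2.imread('pics/mtop.png')[205:270,235:285]
cv2.imwrite('pics/m2.png',cv2.resize(np.hstack([a,b]),None,fx=6,fy=6,interpolation=cv2.INTER_NEAREST))
E
```

```text
20.25 [-3.07793158  4.61145947  2.70374422] 0.049555035392219594 pull~ 0.029413266513712344
side rider_fin 0.69 [-87.1  59.8  38.9]
side rider_point 0.57 [-90.1  79.9  10.8]
side index_point 0.57 [-88.3  81.8  10.5]
side push_point 0.74 [-18.   58.4   5.8]
side tab 0.85 [ 2.9  0.9 33.5]
top rider_fin 0.72 [-91.7  57.1  35.6]
top rider_point 0.55 [-91.4  73.4   9. ]
top index_point 0.26 [-91.6  58.1  35.9]
top push_point 0.56 [-51.1   1.1 -85.4]
```

View pics/m2.png

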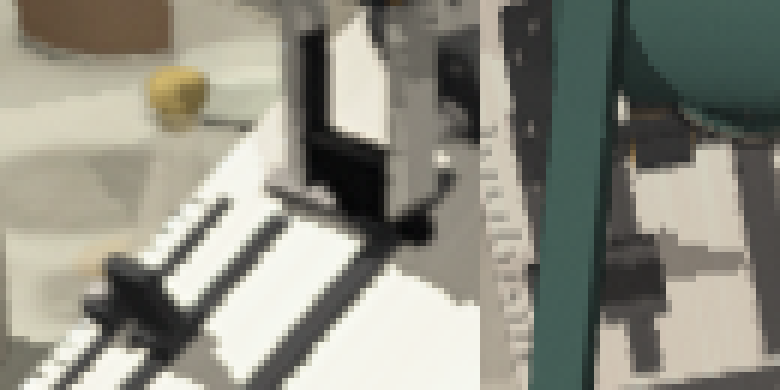

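step_arm --pt "-0.6 0 0 0 0" --pt "0.0 0 0 0 0" --pt "0.32 0 0 0 0" --pt "0.32 0 0 0 0" --pt "0.32 0 0 -10 0" --pt "0.32 0 0 -30 0" --pt "0.32 0 0 -55 0" --pt "0.32 0 0 -80 0" --pt "0.32 30 -30 -90 0" --pt "0.32 60 -70 -90 0" --pt "0.32 90 -120 -90 0" --pt "0.32 110 -170 -90 0" --pt "0.32 120 -220 -90 0" --pt "0.32 120 -260 -90 0" --pt "0.32 120 -260 -90 0"

```text
time: 22.72
tool_pos: [0.4856, -0.274, 0.2121]
ee_rot: [-3.141, -0.0, -2.999]
wrist_force: [-0.5, 1.0, 0.0]
width: 0.0621
```

```bash
python3 look.py r
python3 - <<'E'
from h import *
a=cv2.imread('pics/rside.png')[200:245,230:275];b=cv2.imread('pics/rtop.png')[225:270,235:280]
cv2.imwrite('pics/r2.png',cv2.resize(np.hstack([a,b]),None,fx=8.5,fy=8.5,interpolation=cv2.INTER_CUBIC))
E
```

```text
22.725 [-0.50168741  0.98272847  0.02367841] 0.06212864717913544 pull~ 58.82611758093436
side rider_fin 0.52 [-89.3  61.9  39.9]
side rider_point 0.49 [-90.3  82.8   8.1]
side index_point 0.39 [-84.3  83.6  13.5]
side push_point 0.94 [-15.4  56.6   8.5]
side tab 0.88 [ 0.5  2.9 35.5]
top rider_fin 0.46 [-87.8  58.5  38.8]
top rider_point 0.65 [-93.4  75.8  10.5]
top index_point 0.6 [-93.   85.4   8.9]
top push_point 0.74 [-20.2  57.8  11.2]
top tab 0.7 [-1.6 -2.2 37.3]
```

View pics/r2.png

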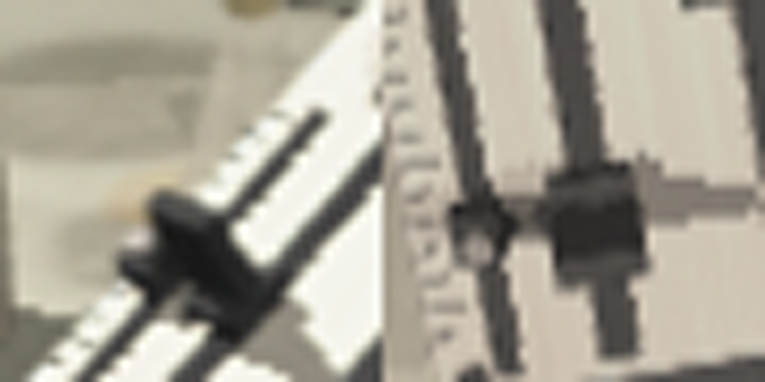

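Run:
```python
from h import *
p=np.load('p.npy')
I=[]
us=np.arange(-60,-125,-.125);vs=np.arange(112,40,-.2)
for n in('top','side'):
    s=snap(n); g=cv2.cvtColor(s['pixels'],cv2.COLOR_RGB2GRAY)
    M=np.array([[proj(s,uvn(p,u,v,10)) for v in vs[::8]] for u in us[::8]],np.float32)
    M=cv2.resize(M,(len(vs),len(us)))
    r=cv2.remap(g,M[...,0],M[...,1],cv2.INTER_CUBIC)
    for v in (104,102,90,88,86,84,82,80,78,76,74,72,70,68,50):
        c=r[:,np.argmin(abs(vs-v))]; print(n,v,' '.join(f'{x:3d}' for x in c[::24]))
    c=cv2.cvtColor(r,cv2.COLOR_GRAY2BGR)
    for k,u in enumerate(us):
        if abs(u-round(u))<1e-9 and round(u)%10==0: cv2.line(c,(0,k),(12,k),(0,0,255),1)
    k=np.argmin(abs(us+88.2)); cv2.line(c,(0,k),(359,k),(0,255,0),1)
    cv2.line(c,(155,0),(155,20),(0,0,255),1)
    I.append(c)
print('u',' '.join(f'{-u:3.0f}' for u in us[::24]))
cv2.imwrite('pics/rect.png',np.hstack(I)); print(I[0].shape)
```

```text
top 104 204 189 153 177 204 197 181 167 132 116 130 143 147 143 152 194 202 201 177 153 190 199
top 102 201 195 182 195 201 186 176 128  68  74  71  70  97 103 124 183 203 205 198 190 196 197
top 90 128  91  88 107 126  94  56  54  47  54  59  60  46  50  78 118  81  77  96 104  89  76
top 88 189 169 181 206 206 155 130  82  40  43  48  44  35  58 137 193 154 158 182 183 142 134
top 86 205 211 210 205 199 192 184 120  79  56  35  35  75 146 193 201 206 209 206 198 195 205
top 84 200 200 200 199 190 177 173 135  98  74  44  50 118 193 208 199 197 197 196 197 198 196
top 82 200 199 199 197 187 175 175 140  94  92  74  76 123 177 201 196 196 196 196 195 195 194
top 80 200 199 199 199 191 177 176 146  96 100  88  92 122 171 202 197 197 197 196 196 196 195
top 78 199 199 199 201 193 179 178 154 102  93  74  88 115 170 204 200 203 204 204 201 199 197
top 76 198 199 200 196 179 176 181 165 102  71  63  71  93 149 197 210 194 183 179 184 198 197
top 74 200 199 201 198 190 185 180 156  97  60  63  60  65  96 112 103  99 114 125 159 194 196
top 72 201 200 201 202 194 161 116  94  83  63  55  4
[... 1172 characters left out ...]
 255 251 247 247 236
side 76 244 246 245 248 224  95  35  36  27  23  26  38  74  74  92 131 225 251 244 244 247 243
side 74 243 243 243 247 231 116  42  37  30  24  25  38  72  55  61 119 226 245 243 243 242 242
side 72 242 242 242 245 243 150  42  38  34  25  26  41  71  53  44 104 207 244 242 242 242 242
side 70 242 242 242 244 247 188  67  35  36  27  26  40  69  58  45 120 199 247 243 242 243 243
side 68 244 246 244 245 251 221  91  37  36  29  26  36  65  63  64 161 219 250 245 244 244 244
side 50  98 104  98  80  94  81  61  46  41  38  37  43  43  43  33  38  65  77  77  81  81  73
u  60  63  66  69  72  75  78  81  84  87  90  93  96  99 102 105 108 111 114 117 120 123
(520, 360, 3)
```

View pics/rect.png

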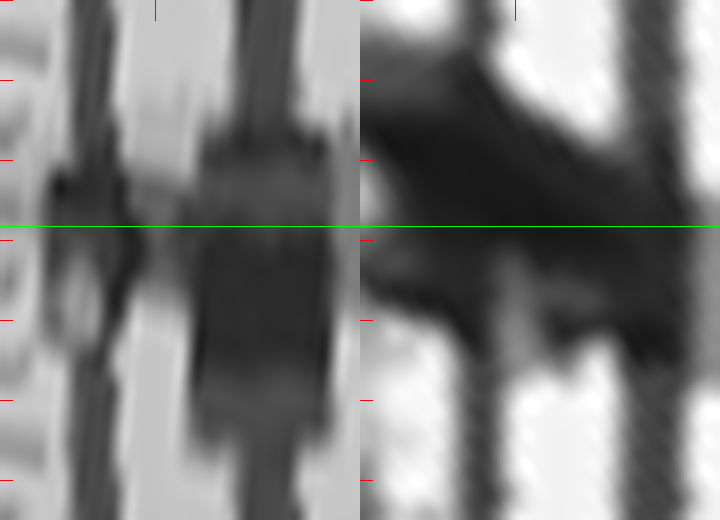

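Run:
```python
from h import *
print(robot.get_obs()['time']); print(robot.close_job())
```

```text
23.425
the job is handed in; nothing more can be done
None
```

The gauge is readied, the reading is taken, and I handed the job in at about 23.4 s of the 48 s allowed; the interface gave no verdict.

**What I did**
- **Pushed the pointer back:** I used the closed fingers on the fin until it stopped moving. The push force then climbed from 3.5 N to about 10 N with almost no travel, so it was against the cross-arm.
- **Gripped the tab:** The tool could not be tilted, so I gripped the tab across its 50 mm width rather than the suggested 12 mm.
- **Pulled and held:** I pulled to about 70.2 mm by the tool position and held there for well over a second.
- **Returned and withdrew:** I eased the tab home at about 0.04 m/s. The tool came back to its original grip position within 0.1 mm. I then let go and moved the arm clear.

**Last checks**
- **Pointer at the index:** The clearest check is the top picture flattened onto the deck plane. It puts the pointer wedge and the index tip within about 1 mm of each other (u about -90 and -91).
- **Disagreement:** The networks on the top camera had the pointer 0.4 mm beyond the index. On the side camera they had it 1 to 2 mm beyond earlier, but 6 mm in the last picture. That single reading is outside the 5 mm tolerance. I put it down to the networks' 4 mm noise, because the index tip is hidden behind the fin from the side.
- **Tab home:** The final network readings were +0.5 and -1.6 mm, which is home within their accuracy.
- **Index block and jars:** I never saw contact with the index block, the jars or the flask. I did not measure the jars and flask again at the end.

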